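# Lay out the hotel room's coffee corner

## Robot

A 7-joint arm with a two-finger parallel gripper is mounted at the origin on the work surface. World frame = base frame: x ahead of the robot, y to its left, z up, the work surface at z = 0. Lengths are in m, angles in rad, forces in N, time in s.
With the tool pointing down it reaches from about 0.425 to 0.925 m from the base axis. Payload 6.8 kg.
Tool frame: the origin (TCP) lies on the centre line of the jaws, within the pads' length; the fingertips stand 14 mm ahead of it and the grasp point (between the pads) lies 5 mm behind it; z points along the fingers, y is the line along which they close (so a half turn about z gives the same grasp; the last joint's range is limited). The gripper opens to 85 mm and grips with 20 to 120 N. Pads are 22 mm wide; open, the fingers measure 114 mm over their backs; the gripper's body (76 mm by 85 mm) begins 54 mm behind the grasp point. The pads swing forward as they close: fully open they stand 13 mm farther back than shut.
Start: joints at [1.015, 0.477, 0.022, 1.555, -0.011, 1.109, -0.083], TCP at [0.292, -0.608, 0.245] pointing down, gripper open.
Joint ranges: [-2.96, 2.96], [-0.34, 2.1], [-1.41, 1.46], [0.24, 2.44], [-1.37, 4.51], [0.17, 1.92], [-2.96, 2.96]. Speed limits (rad/s): [2.39, 2.39, 3.14, 3.14, 3.14, 3.14, 3.14].

## Interface

Orientations are given as a unit quaternion [w, x, y, z].
In Python, from station import bot gives the robot as it stands. The module is installed in compiled form; this text tells all that it offers.
- The arm moves only by the tool drive_tool, never from a script. Its argument "commands" is a list of rows, each an object with "hand": the opening, from 0 (shut) to 1 (fully open); "translation": the shift along the world's x, y, z in mm, a list of three; "angular": the turn, a rotation vector about the world's x, y, z in rad, a list of three. In form: [{"hand": hand, "translation": [tx, ty, tz], "angular": [ax, ay, az]}, ...]. A call has 1 to 12 rows; each row is the pose to reach, as a shift and turn from the pose commanded when the call began; what a row does not reach only later rows make up. A row lasts 1/8 s, in which the tool goes at most 62.5 mm and 10.7 degrees, less where a joint would pass 70% of its speed; a pose out of reach is approached as far as the arm can. A call with a gripper value outside its range is refused whole. The fingers move at their own pace and stop on an object; "force" is the grip in N (left out, the last holds). Time passes only in rows, so rows that repeat a pose let the fingers close. It gives the time, the measured TCP pose, the force, the opening and the grip force at its end, in the units of the state.
- bot.get_obs(): the state, without advancing time (a new reading comes with each control period).
- bot.read_camera(name): name is "scene" or "top" or "wrist"; returns the picture (420x560x3 uint8, red, green, blue); there is no depth.
- bot.camera_model(name): a dict with "fx", "fy", "cx", "cy" (pixels), "view" (4x4, takes a point from world to camera coordinates). Camera axes: x right, y up, looking along -z (the intrinsics and any distortion apply to the point x, -y, -z); pixel columns grow to the right and rows downward; lengths in m; the calibration is good to about 2 mm. A picture is of the moment at which its call begins: read the wrist's pose just before it. camera_model takes no time and is no camera call; for the wrist camera it gives the pose at the moment of the call.
- bot.hand_in(): hands the job in; it is judged then, once.
Trained networks look in the newest picture that a camera, given by its name, has taken for a name from the list of things; names that differ only in an ending like _2 or _b are one class to them, and where a whole thing is asked for, a point or a joint stands for the part that bears it (a point fixed in the world has none). Each returns a list of dicts, best first, with "score" (0 to 1); they miss things now and then, are a little off and sometimes report something else, mostly with a low value. They report only what shows in the picture. A call takes as long as a camera call.
- bot.find_in(camera, query): "position" ([column, row] in pixels, amid what is visible of it).
- bot.outline_of(camera, query): "pixels" (420x560 bool, what is visible of it) and "position" ([column, row] in pixels, amid what is visible of it).
The state is a dict: "t": time; "q": joint angles; "joint_vel": joint speeds; "joint_torque": joint torques, N m; "eef_pos": TCP position; "tool_rot": TCP orientation; "contact_force": force on the tool from outside, world axes, zero at the start; "torque": the same for the moment, N m; "gripper_width": opening from 0.0 (shut) to 1.0 (fully open); "grasp_force": force on a finger pad.
Only numpy, scipy, OpenCV 4.12 (cv2) and the standard library are available. Lean on these libraries where they do the work, as an engineer would, in place of code of your own. Each camera call takes 0.05 s, during which the arm holds its last target. There are 200 camera calls.

## Task

Lay out the coffee corner for the next guest: set the espresso cup, the coffee canister, the sugar box and the tea-bag box each on the stone coaster of its own shape and size (the cup on the small round one, the canister on the large round one, the sugar box on the square one, the tea-bag box on the oblong one). Put each down gently and upright in the middle of its coaster, with the square and oblong boxes lined up with the edges of theirs. Do not tip anything over, and leave the glass tumbler and the remote control where they are.

Things in the scene. Friction and masses are not known exactly. Their poses are not given: they have to be found in the camera images.
- cup: White ceramic espresso cup, upright, open: 58 mm tall, 60 mm across the rim, wall 4 mm; ear handle on its +y side. Origin: centre of its underside, z up. Grip it from outside just under the rim, fingers closing along its x axis (clear of the handle). About 0.14 kg. Goes on the small round coaster, handle in any direction.
- canister: Round steel coffee canister with a fixed wooden lid and a round wooden knob in the lid's middle. 84 mm across (lid 86), too wide to grip: lift it by the knob, 26 mm across, from z = 62 to 86 mm; the lid does not come off. Origin: centre of its underside, z up. About 0.3 kg. Goes on the large round coaster, turned any way.
- sugar_box: Square white ceramic sugar box with a fixed flush wooden lid: 56 x 56 mm, 55 mm tall. Origin at the centre of its underside, z up, x and y square to its sides. About 0.22 kg. Goes on the square coaster, sides parallel to the coaster's edges (any quarter turn).
- tea_box: Oblong white ceramic box with a row of paper tea-bag packets that do not come out: 100 mm along its x, 44 mm along its y, walls 50 mm tall, packets to 58 mm. Origin: centre of its underside, z up. About 0.2 kg. Grip it across the 44 mm width. Goes on the oblong coaster, long side along the coaster's (either way round).
- coaster_small_round: Fixed flat light-grey stone coaster, 6 mm thick; it does not move. Origin at the centre of its underside, on the table, z up (top face at z = +6 mm). Round, 84 mm across.
- coaster_large_round: Fixed flat light-grey stone coaster, 6 mm thick; it does not move. Origin at the centre of its underside, on the table, z up (top face at z = +6 mm). Round, 112 mm across.
- coaster_square: Fixed flat light-grey stone coaster, 6 mm thick; it does not move. Origin at the centre of its underside, on the table, z up (top face at z = +6 mm). Square, 80 x 80 mm, x and y square to its sides.
- coaster_oblong: Fixed flat light-grey stone coaster, 6 mm thick; it does not move. Origin at the centre of its underside, on the table, z up (top face at z = +6 mm). Rectangular, 124 mm along its x, 68 mm along its y.
- tumbler: Empty drinking glass without handle, 80 mm tall, 62 mm across the rim, standing loose among the things. Origin at the centre of its underside. Not to be disturbed.
- remote: Black television remote control lying loose on the table, 150 mm along its x, 42 mm along its y, 18 mm thick. Origin at the centre of its underside. Not to be disturbed.

How it is judged:
At the end, for the whole second after the job is handed in: Each of the four things stands at rest, upright (0.1 rad), on its own coaster, centres within 13 mm; the sugar box is square to its coaster (0.22 rad, any quarter turn) and the tea-bag box lies along its coaster (0.22 rad, either way round) (horizontal distance between cup and coaster_small_round below 0.013 m and z of cup in the frame of coaster_small_round between 0.003 and 0.01 m and angle between each of cup, canister, sugar_box, tea_box's own z axis and vertical below 0.1 rad and linear speed of each of cup, canister, sugar_box, tea_box below 0.02 m/s and angular speed of each of cup, canister, sugar_box, tea_box below 0.2 rad/s and horizontal distance between canister and coaster_large_round below 0.013 m and z of canister in the frame of coaster_large_round between 0.003 and 0.01 m and horizontal distance between sugar_box and coaster_square below 0.013 m and z of sugar_box in the frame of coaster_square between 0.003 and 0.01 m and horizontal distance between tea_box and coaster_oblong below 0.013 m and z of tea_box in the frame of coaster_oblong between 0.003 and 0.01 m and (angle between the x axis of sugar_box and the x axis of coaster_square, either way round below 0.22 rad or angle between the x axis of sugar_box and the y axis of coaster_square, either way round below 0.22 rad) and angle between the x axis of tea_box and the x axis of coaster_oblong, either way round below 0.22 rad); the robot touches nothing.
It fails at once if one of the four things is tipped over (angle between any of cup, canister, sugar_box, tea_box's own z axis and vertical above 0.6 rad).
It fails at once if a thing is dropped or slammed onto its coaster (over 40 N) (contact force between cup and coaster_small_round above 40 N or contact force between canister and coaster_large_round above 40 N or contact force between sugar_box and coaster_square above 40 N or contact force between tea_box and coaster_oblong above 40 N).
It fails at once if the glass or the remote control is disturbed (distance of any of tumbler, remote from where it was at the start of the episode above 0.03 m or angle between tumbler's own z axis and vertical above 0.5 rad).
It also fails if it takes over 112 s, if anything falls off the work surface, if the arm or the gripper's body presses on something with over 40 N, if the wrist force passes 120 N, or if a joint passes its speed limit or range.

## Working session

There is one attempt and no reset: what is moved stays moved. The work goes in short steps, Python scripts to look and compute and a tool call to move; the robot and the scene stay as the last step left them, time stands still between calls to the robot, and variables do not carry over. Pictures are saved under pics/ and viewed, at most 14 in all, crops included, and the job is handed in when it is done.

Besides the shell and the picture viewer there is one more tool, called after "Request:" by a JSON object that holds its "name" and its "arguments". drive_tool: Moves the arm, as the interface text tells. Its arguments: {"type":"object","properties":{"commands":{"type":"array","items":{"type":"object","properties":{"hand":{"type":"number"},"translation":{"type":"array","items":{"type":"number"}},"angular":{"type":"array","items":{"type":"number"}}}}},"force":{"type":"number"}},"required":["commands"]}

```bash
mkdir -p pics; cat > h.py <<'E'
import numpy as np, cv2
from station import bot
def ray(m,px):
    # world origin+dir
    V=np.array(m['view']); R=V[:3,:3]; c=-R.T@V[:3,3]
    px=np.atleast_2d(px).astype(float)
    d=np.stack([(px[:,0]-m['cx'])/m['fx'],-(px[:,1]-m['cy'])/m['fy'],-np.ones(len(px))],1)@R
    return c,d
def plane(m,px,z):
    c,d=ray(m,px); return c+d*((z-c[2])/d[:,2])[:,None]
def save(n,img): cv2.imwrite('pics/'+n+'.png',img[:,:,::-1])
E
python3 - <<'E'
from h import *
np.set_printoptions(precision=3,suppress=True)
o=bot.get_obs(); print(o)
for c in ['top','scene']:
    im=bot.read_camera(c); save(c+'0',im); m=bot.camera_model(c); print(c,m)
    for q in ['cup','canister','sugar_box','tea_box','coaster_small_round','coaster_large_round','coaster_square','coaster_oblong','tumbler','remote']:
        if c=='top':
            r=bot.outline_of(c,q)
            for e in r[:3]:
                p=e['pixels']; 
                if p.sum()<5: continue
                cn=plane(m,cv2.findNonZero(p.astype(np.uint8)).reshape(-1,2),0.0)[:,:2]
                rect=cv2.minAreaRect((cn*1000).astype(np.float32))
                print(q,round(e['score'],2),np.round(e['position']),p.sum(),np.round(rect[0]),np.round(rect[1]),round(rect[2],1))
E
```

```text
{'t': 0.0, 'q': array([ 1.015,  0.478,  0.022,  1.556, -0.011,  1.109, -0.083]), 'joint_vel': array([-0.   , -0.001, -0.   , -0.   , -0.001,  0.   , -0.002]), 'joint_torque': array([ -0.   , -59.644,   1.608, -28.12 ,   0.012,   0.009,  -0.   ]), 'eef_pos': array([ 0.292, -0.608,  0.244]), 'tool_rot': array([-0.001,  0.975,  0.222, -0.   ]), 'contact_force': array([-0.215, -0.103,  0.162]), 'torque': array([-0.016, -0.014,  0.001]), 'grasp_force': 0.0, 'gripper_width': 0.9966478991759092}
top {'fx': 402.5217839968347, 'fy': 402.5217839968347, 'cx': 276.5420811494808, 'cy': 215.89432837865107, 'view': array([[-0.009, -1.   , -0.007,  0.016],
       [ 0.985, -0.01 ,  0.172, -0.518],
       [-0.172, -0.005,  0.985, -1.003],
       [ 0.   ,  0.   ,  0.   ,  1.   ]])}
canister 0.64 [120. 199.] 1128 [568. 434.] [116.  90.] 59.9
sugar_box 0.78 [333. 159.] 528 [ 680. -149.] [60. 74.] 58.7
tea_box 0.65 [400. 252.] 959 [ 416. -314.] [ 64. 110.] 86.8
coaster_small_round 0.8 [223. 171.] 720 [652. 162.] [83. 83.] 45.8
coaster_large_round 0.83 [434. 211.] 1342 [ 531. -413.] [110. 110.] 42.2
coaster_large_round 0.5 [334. 222.] 566 [ 491. -121.] [66. 95.] 20.8
coaster_square 0.89 [239. 232.] 858 [488. 105.] [81. 80.] 73.5
coaster_oblong 0.72 [164. 260.] 1225 [402. 313.] [ 70. 126.] 72.0
tumbler 0.93 [284. 153.] 588 [696.  -8.] [67. 87.] 89.3
tumbler 0.31 [333. 161.] 534 [ 681. -148.] [59. 75.] 59.8
remote 0.83 [386. 173.] 801 [ 639. -292.] [ 44. 153.] 36.8
scene {'fx': 504.29173546494366, 'fy': 504.29173546494366, 'cx': 280.86709360637144, 'cy': 208.49200543990844, 'view': array([[-0.298,  0.955,  0.002,  0.15 ],
       [-0.528, -0.167,  0.833,  0.248],
       [ 0.795,  0.247,  0.553, -1.868],
       [ 0.   ,  0.   ,  0.   ,  1.   ]])}
```

```bash
python3 -c "
import cv2
cv2.imwrite('pics/t0c.png',cv2.resize(cv2.imread('pics/top0.png')[110:310,60:460],None,fx=2,fy=2,interpolation=2))"
```

```text
(no output)
```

View pics/t0c.png

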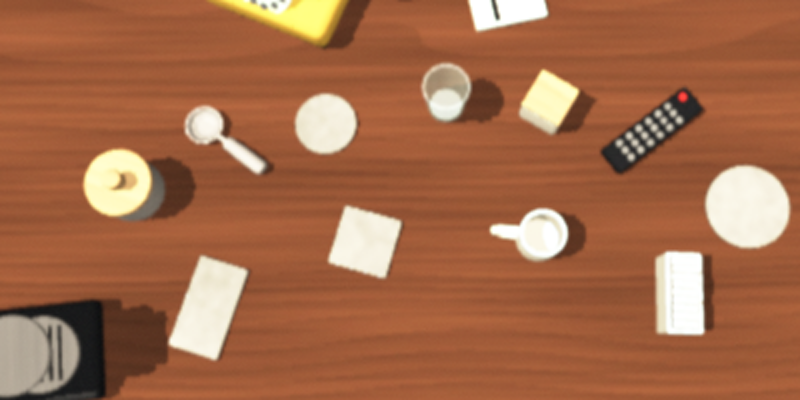

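View pics/scene0.png

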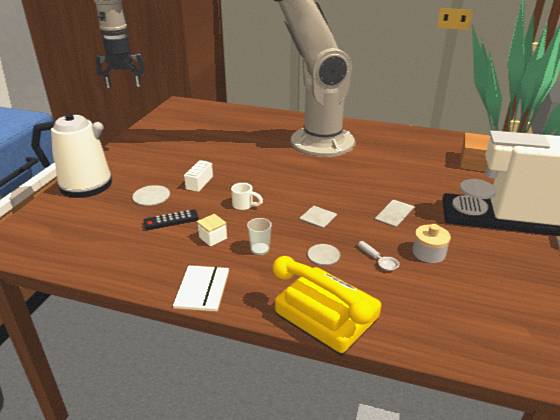

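The top view shows everything: canister at crop (120,185), cup (542,236) with its handle to the left, sugar box (550,100), tea box (680,293), and the four coasters. The tumbler stands at (446,92) and the remote at (652,130). I'll fit the known shapes to the outlines.

```bash
cat >> h.py <<'E'
from scipy.optimize import minimize
def cyl(r,z0,z1,x=0,y=0):
    a=np.linspace(0,2*np.pi,48,endpoint=False)
    return np.array([[x+r*np.cos(t),y+r*np.sin(t),z] for t in a for z in (z0,z1)])
def box(a,b,z0,z1,x=0,y=0): return np.array([[x+s*a/2,y+t*b/2,z] for s in(-1,1) for t in(-1,1) for z in(z0,z1)])
S={'cup':[cyl(.03,.05,.058),np.r_[cyl(.024,0,.001),cyl(.03,.05,.058)],box(.009,.025,.015,.045,0,.040)],
'canister':[cyl(.042,0,.05),cyl(.043,.05,.062),cyl(.013,.062,.086)],
'sugar_box':[box(.056,.056,0,.055)],'tea_box':[box(.1,.044,0,.05),box(.09,.036,.05,.058)],
'coaster_small_round':[cyl(.042,0,.006)],'coaster_large_round':[cyl(.056,0,.006)],'coaster_square':[box(.08,.08,0,.006)],'coaster_oblong':[box(.124,.068,0,.006)]}
K=4
def render(m,name,p,shape=(420,560)):
    im=np.zeros((shape[0]*K,shape[1]*K),np.uint8); V=np.array(m['view'])
    c,s=np.cos(p[2]),np.sin(p[2]); R=np.array([[c,-s,0],[s,c,0],[0,0,1]])
    for P in S[name]:
        w=P@R.T+[p[0],p[1],0]; q=w@V[:3,:3].T+V[:3,3]
        u=np.stack([m['cx']+m['fx']*q[:,0]/-q[:,2],m['cy']-m['fy']*q[:,1]/-q[:,2]],1)
        h=cv2.convexHull(((u+.5)*K).astype(np.float32))
        cv2.fillConvexPoly(im,np.round(h*16).astype(np.int32),1,shift=4)
    return im
def fit(m,mask,name,p0,yaws=(0,)):
    M=cv2.resize(mask.astype(np.uint8),None,fx=K,fy=K,interpolation=cv2.INTER_NEAREST); best=None
    def f(v):
        r=render(m,name,[v[0],v[1],v[2]]); return 1-(r&M).sum()/max(1,(r|M).sum())
    for y in yaws:
        r=minimize(f,[p0[0],p0[1],y],method='Nelder-Mead',options=dict(initial_simplex=np.array([[0,0,0],[.015,0,0],[0,.015,0],[0,0,.3]])+[p0[0],p0[1],y],xatol=2e-4,fatol=1e-4,maxiter=150))
        if best is None or r.fun<best.fun: best=r
    return best.x,1-best.fun
E
python3 - <<'E'
from h import *
np.set_printoptions(precision=4,suppress=True)
im=bot.read_camera('top'); m=bot.camera_model('top'); res={}
ys=dict(cup=(0,-.5,.5),sugar_box=(0,.4,.8,1.2),tea_box=(0,.8,1.6,2.4),coaster_square=(0,.4,.8,1.2),coaster_oblong=(0,.8,1.6,2.4))
for q in S:
    r=bot.outline_of('top','coaster_large_round' if q=='cup' else q)
    if q=='cup': r=[e for e in r if abs(e['position'][0]-332)<20]
    if not r: print(q,'none');continue
    p0=plane(m,r[0]['position'],.03 if 'coast' not in q else 0)[0]
    print(q,*fit(m,r[0]['pixels'],q,p0,ys.get(q,(0,))))
E
```

```text
cup none
canister [0.5612 0.4204 0.2268] 0.9427953170948232
sugar_box [ 0.6712 -0.1445  1.0707] 0.8752596479720127
tea_box [ 0.413  -0.3054 -0.0584] 0.9651737922623485
coaster_small_round [0.653  0.1606 0.0092] 0.9424294268605646
coaster_large_round [ 0.5307 -0.411  -0.0081] 0.9721035771489589
coaster_square [0.4884 0.1048 1.2875] 0.9572737216297512
coaster_oblong [ 0.4023  0.312  -0.3154] 0.9642608609205686
```

Request:
{"name": "drive_tool", "arguments": {"commands": [{"hand": 1,"translation": [121,303,0],"angular": [0,0,1.3]},{"hand": 1,"translation": [121,303,0],"angular": [0,0,1.3]},{"hand": 1,"translation": [121,303,0],"angular": [0,0,1.3]},{"hand": 1,"translation": [121,303,0],"angular": [0,0,1.3]},{"hand": 1,"translation": [121,303,0],"angular": [0,0,1.3]},{"hand": 1,"translation": [121,303,0],"angular": [0,0,1.3]},{"hand": 1,"translation": [121,303,0],"angular": [0,0,1.3]},{"hand": 1,"translation": [121,303,0],"angular": [0,0,1.3]}]}}

```text
t: 2.05
eef_pos: [0.4133, -0.3055, 0.2455]
tool_rot: [0.0, 0.642, 0.766, 0.0]
contact_force: [-0.5, 0.8, 0.7]
gripper_width: 0.996
grasp_force: 0.0
```

Request:
{"name": "drive_tool", "arguments": {"commands": [{"hand": 1,"translation": [0,0,0],"angular": [0,0,1.3]},{"hand": 1,"translation": [0,0,0],"angular": [0,0,1.3]},{"hand": 1,"translation": [0,0,0],"angular": [0,0,1.3]},{"hand": 1,"translation": [0,0,0],"angular": [0,0,1.3]},{"hand": 1,"translation": [0,0,0],"angular": [0,0,1.3]},{"hand": 1,"translation": [0,0,0],"angular": [0,0,1.3]},{"hand": 1,"translation": [0,0,0],"angular": [0,0,1.3]},{"hand": 1,"translation": [0,0,0],"angular": [0,0,1.3]}]}}

```text
t: 3.05
eef_pos: [0.413, -0.3059, 0.2452]
tool_rot: [-0.0, 0.05, 0.999, 0.0]
contact_force: [-0.1, -0.6, 0.1]
gripper_width: 0.996
grasp_force: 0.0
```

```bash
cat >> h.py <<'E'
np.set_printoptions(precision=4,suppress=True)
from scipy.spatial.transform import Rotation as Ro
def look(q,guess,yaws=(0,),png=None,cam='wrist'):
    o=bot.get_obs(); R=Ro.from_quat(np.roll(o['tool_rot'],-1)).as_matrix()
    print('t',o['t'],'tcp',o['eef_pos'],'closing',np.arctan2(R[1,1],R[0,1]),'zdir',R[:,2],'q',o['q'],'w',o['gripper_width'],o['grasp_force'],o['contact_force'])
    if q is None: return
    m=bot.camera_model(cam); im=bot.read_camera(cam)
    if png: save(png,im)
    c=-np.array(m['view'])[:3,:3].T@np.array(m['view'])[:3,3]; print('cam',c)
    for e in bot.outline_of(cam,q)[:2]:
        p=e['pixels']; e_=p[0].any() or p[-1].any() or p[:,0].any() or p[:,-1].any()
        print(q,round(e['score'],2),np.round(e['position']),p.sum(),'edge' if e_ else '',*fit(m,p,q,guess,yaws))
E
python3 - <<'E'
from h import *
look('tea_box',(.413,-.305),(-.06,.2),'w1')
E
```

```text
t 3.05 tcp [ 0.413  -0.3059  0.2452] closing 1.4713045146543664 zdir [-0.      0.0002 -1.    ] q [ 0.9757  0.2584 -0.5371  1.9067  0.1541  1.0171  1.843 ] w 0.9963777466612361 0.0 [-0.1125 -0.6014  0.0771]
cam [ 0.3439 -0.3001  0.374 ]
tea_box 0.75 [274. 172.] 5652  [ 0.409  -0.307  -0.0407] 0.9783647061377798
```

View pics/w1.png

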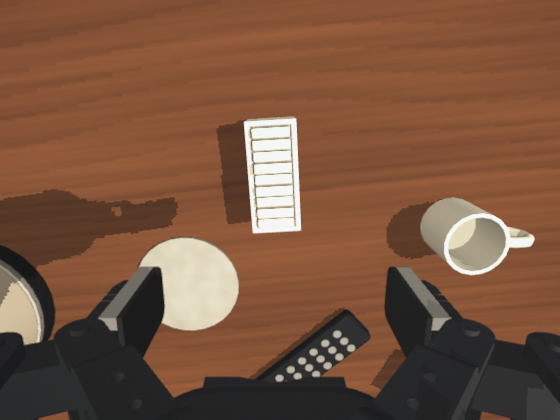

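The picture shows the tea box at (274,175), the large coaster at (190,283) and the cup at (470,235) on the right. The wrist fit agrees with the top view to within 4 mm.

Request:
{"name": "drive_tool", "arguments": {"commands": [{"hand": 1,"translation": [-2,0,-60],"angular": [0,0,0.06]},{"hand": 1,"translation": [-2,0,-120],"angular": [0,0,0.06]},{"hand": 1,"translation": [-2,0,-170],"angular": [0,0,0.06]},{"hand": 1,"translation": [-2,0,-200],"angular": [0,0,0.06]},{"hand": 1,"translation": [-2,0,-217],"angular": [0,0,0.06]},{"hand": 1,"translation": [-2,0,-217],"angular": [0,0,0.06]},{"hand": 0,"translation": [-2,0,-217],"angular": [0,0,0.06]},{"hand": 0,"translation": [-2,0,-217],"angular": [0,0,0.06]},{"hand": 0,"translation": [-2,0,-217],"angular": [0,0,0.06]},{"hand": 0,"translation": [-2,0,-217],"angular": [0,0,0.06]},{"hand": 0,"translation": [-2,0,-217],"angular": [0,0,0.06]},{"hand": 0,"translation": [-2,0,-217],"angular": [0,0,0.06]}], "force": 40}}

```text
t: 4.65
eef_pos: [0.4119, -0.3061, 0.0295]
tool_rot: [0.001, 0.017, 1.0, -0.001]
contact_force: [-0.9, 0.9, 8.2]
gripper_width: 0.513
grasp_force: 41.4
```

Request:
{"name": "drive_tool", "arguments": {"commands": [{"hand": 0,"translation": [0,0,20],"angular": [0,0,0]},{"hand": 0,"translation": [0,0,70],"angular": [0,0,0]},{"hand": 0,"translation": [0,0,130],"angular": [0,0,0]},{"hand": 0,"translation": [5,40,170],"angular": [0,0,0]},{"hand": 0,"translation": [15,95,170],"angular": [0,0,-0.05]},{"hand": 0,"translation": [30,150,170],"angular": [0,0,-0.1]},{"hand": 0,"translation": [45,205,170],"angular": [0,0,-0.15]},{"hand": 0,"translation": [55,260,170],"angular": [0,0,-0.2]},{"hand": 0,"translation": [60,315,170],"angular": [0,0,-0.24]},{"hand": 0,"translation": [50,370,170],"angular": [0,0,-0.27]},{"hand": 0,"translation": [30,425,170],"angular": [0,0,-0.27]},{"hand": 0,"translation": [15,480,170],"angular": [0,0,-0.27]}]}}

```text
t: 6.15
eef_pos: [0.4251, 0.1758, 0.1985]
tool_rot: [0.0, 0.151, 0.988, -0.0]
contact_force: [1.7, 0.4, -0.6]
gripper_width: 0.51
grasp_force: 41.6
```

Request:
{"name": "drive_tool", "arguments": {"commands": [{"hand": 0,"translation": [-10,50,0],"angular": [0,0,0]},{"hand": 0,"translation": [-15,70,0],"angular": [0,0,0]},{"hand": 0,"translation": [-15,70,0],"angular": [0,0,0]}]}}

```text
t: 6.52
eef_pos: [0.4104, 0.246, 0.1985]
tool_rot: [-0.0, 0.15, 0.989, 0.0]
contact_force: [0.7, -1.1, -1.8]
gripper_width: 0.509
grasp_force: 41.5
```

```bash
python3 - <<'E'
from h import *
look('coaster_oblong',(.402,.312),(-.31,),'w2')
look('tea_box',(.411,.25),(-.31,))
m=bot.camera_model('wrist')
for e in bot.outline_of('wrist','coaster_square')[:2]: print(e['score'],fit(m,e['pixels'],'coaster_square',(.4884,.1048),(1.28,)))
E
```

```text
t 6.525 tcp [0.4104 0.246  0.1985] closing 1.270493757246459 zdir [-0.      0.0005 -1.    ] q [ 0.009   0.3045 -0.7901  2.0205  0.2703  0.9209  0.3469] w 0.5091817577926461 41.495452523231506 [ 0.6785 -1.145  -1.7836]
cam [0.344  0.2654 0.3272]
coaster_oblong 0.93 [353. 122.] 8160  [ 0.3994  0.3114 -0.3015] 0.6946356932310345
t 6.625 tcp [0.4113 0.2433 0.1981] closing 1.266317183866574 zdir [-0.0002 -0.0012 -1.    ] q [ 0.0119  0.3042 -0.7876  2.0214  0.2707  0.9212  0.3476] w 0.5096834707899872 41.49470508098602 [ 0.2217 -0.9005 -0.9952]
cam [0.345  0.2633 0.3268]
tea_box 0.65 [276. 254.] 32569  [0.5166 0.2136 1.2853] 0.2662155730909761
0.78 (array([0.4833, 0.1011, 1.2236]), np.float64(0.49751036952352157))
```

View pics/w2.png

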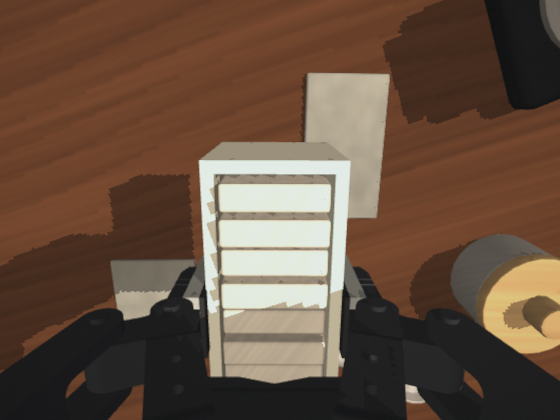

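```bash
python3 - <<'E'
from h import *
m=bot.camera_model('wrist'); print(bot.get_obs()['eef_pos'])
c=plane(m,[[307,73],[388,75],[377,217]],.006); print(c,'centre',(c[0]+c[2])/2,'yaw',np.arctan2(*(c[2]-c[1])[[1,0]]),np.linalg.norm(c[2]-c[1]),np.linalg.norm(c[1]-c[0]))
b=plane(m,[[203,162],[350,161]],.219); d=b[1]-b[0]; print(b, np.linalg.norm(d),'yaw',np.arctan2(d[1],d[0])-np.pi/2)
n=np.array([d[1],-d[0],0])/np.linalg.norm(d); print('box centre',b.mean(0)+n*.05)
E
```

```text
[0.4118 0.243  0.1982]
[[0.3332 0.2948 0.006 ]
 [0.3545 0.357  0.006 ]
 [0.4697 0.3207 0.006 ]] centre [0.4014 0.3077 0.006 ] yaw -0.3054736669599137 0.1207608023422597 0.0657864234256513
[[0.3556 0.2381 0.219 ]
 [0.3683 0.2788 0.219 ]] 0.042669188562016895 yaw -0.300154602729656
box centre [0.4097 0.2436 0.219 ]
```

Request:
{"name": "drive_tool", "arguments": {"commands": [{"hand": 0,"translation": [-8,60,0],"angular": [0,0,-0.01]},{"hand": 0,"translation": [-8,67,-40],"angular": [0,0,-0.01]},{"hand": 0,"translation": [-8,67,-90],"angular": [0,0,-0.01]},{"hand": 0,"translation": [-8,67,-130],"angular": [0,0,-0.01]},{"hand": 0,"translation": [-8,67,-150],"angular": [0,0,-0.01]},{"hand": 0,"translation": [-8,67,-157],"angular": [0,0,-0.01]},{"hand": 0,"translation": [-8,67,-159],"angular": [0,0,-0.01]},{"hand": 0,"translation": [-8,67,-160],"angular": [0,0,-0.01]},{"hand": 0,"translation": [-8,67,-161],"angular": [0,0,-0.01]}]}}

```text
t: 7.9
eef_pos: [0.4038, 0.3119, 0.0382]
tool_rot: [0.001, 0.156, 0.988, 0.001]
contact_force: [-0.2, -0.3, -1.6]
gripper_width: 0.512
grasp_force: 41.7
```

Request:
{"name": "drive_tool", "arguments": {"commands": [{"hand": 0,"translation": [0,0,-1],"angular": [0,0,0]},{"hand": 0,"translation": [0,0,-2],"angular": [0,0,0]},{"hand": 0,"translation": [0,0,-2.5],"angular": [0,0,0]}]}}

```text
t: 8.28
eef_pos: [0.4034, 0.3116, 0.0355]
tool_rot: [0.0, 0.156, 0.988, -0.0]
contact_force: [-3.1, -3.1, 12.8]
gripper_width: 0.515
grasp_force: 43.4
```

Request:
{"name": "drive_tool", "arguments": {"commands": [{"hand": 1,"translation": [0,0,-2],"angular": [0,0,0]},{"hand": 1,"translation": [0,0,-2],"angular": [0,0,0]},{"hand": 1,"translation": [0,0,-2],"angular": [0,0,0]},{"hand": 1,"translation": [0,0,10],"angular": [0,0,0]},{"hand": 1,"translation": [0,0,50],"angular": [0,0,0]},{"hand": 1,"translation": [0,0,110],"angular": [0,0,0]},{"hand": 1,"translation": [0,0,170],"angular": [0,0,0]},{"hand": 1,"translation": [30,20,210],"angular": [0,0,0]},{"hand": 1,"translation": [80,55,210],"angular": [0,0,0]},{"hand": 1,"translation": [130,90,210],"angular": [0,0,0]},{"hand": 1,"translation": [157,108,210],"angular": [0,0,0]},{"hand": 1,"translation": [157,108,210],"angular": [0,0,0]}]}}

```text
t: 9.78
eef_pos: [0.5613, 0.4204, 0.2446]
tool_rot: [-0.001, 0.157, 0.988, 0.001]
contact_force: [-0.8, -1.3, 0.2]
gripper_width: 1.0
grasp_force: 0.0
```

```bash
python3 - <<'E'
from h import *
look('canister',(.561,.42),(0,),'w3')
m=bot.camera_model('top'); bot.read_camera('top')
for q,g in (('tea_box',(.402,.312)),('coaster_oblong',(.402,.312))):
  for e in bot.outline_of('top',q)[:1]: print(q,e['score'],fit(m,e['pixels'],q,g,(-.31,)))
E
```

```text
t 9.775 tcp [0.5613 0.4204 0.2446] closing 1.256346738538077 zdir [-0.0009  0.0013 -1.    ] q [-0.2685  0.6228 -0.7231  1.4463  0.4203  1.2306  0.2181] w 0.9998860009588818 0.0 [-0.7678 -1.3379  0.2313]
cam [0.4954 0.4406 0.3735]
canister 0.55 [272. 176.] 7893  [0.5582 0.4193 0.2077] 0.9760675303793945
canister 0.55 [  0. 227.] 82 edge [0.561 0.42  0.   ] 0.0
```

View pics/w3.png

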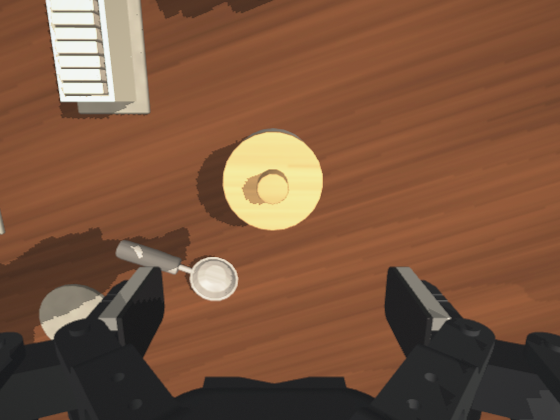

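The canister is at (272,180) with its knob at (272,187). The tea box stands on its coaster at upper left.

Request:
{"name": "drive_tool", "arguments": {"commands": [{"hand": 1,"translation": [-2,-1,-60],"angular": [0,0,0]},{"hand": 1,"translation": [-2,-1,-110],"angular": [0,0,0]},{"hand": 0.7,"translation": [-2,-1,-145],"angular": [0,0,0]},{"hand": 0.5,"translation": [-2,-1,-160],"angular": [0,0,0]},{"hand": 0.5,"translation": [-2,-1,-165],"angular": [0,0,0]},{"hand": 0.5,"translation": [-2,-1,-165],"angular": [0,0,0]},{"hand": 0,"translation": [-2,-1,-165],"angular": [0,0,0]},{"hand": 0,"translation": [-2,-1,-165],"angular": [0,0,0]},{"hand": 0,"translation": [-2,-1,-165],"angular": [0,0,0]},{"hand": 0,"translation": [-2,-1,-165],"angular": [0,0,0]},{"hand": 0,"translation": [-2,-1,-165],"angular": [0,0,0]}], "force": 70}}

```text
t: 11.4
eef_pos: [0.5591, 0.4196, 0.0817]
tool_rot: [0.001, 0.156, 0.988, 0.001]
contact_force: [0.7, 0.4, 5.9]
gripper_width: 0.279
grasp_force: 68.7
```

```bash
python3 - <<'E'
from h import *
look(None,0)
m=bot.camera_model('top'); bot.read_camera('top')
for q,g in (('tea_box',(.402,.312)),('cup',(.48,-.11))):
  for e in bot.outline_of('top',q)[:2]: print(q,e['score'],e['position'],fit(m,e['pixels'],q,g,(-.31,)))
E
```

```text
t 11.4 tcp [0.5591 0.4196 0.0817] closing 1.2569206932328645 zdir [ 0.0023  0.0021 -1.    ] q [-0.3075  0.7754 -0.6502  1.5788  0.5397  0.9701  0.1268] w 0.2785708619073867 68.7034821510315 [0.663  0.4397 5.9458]
cup 0.81 [332.5, 223.1] (array([ 0.4868, -0.1258, -0.1944]), np.float64(0.8954149738827626))
```

Request:
{"name": "drive_tool", "arguments": {"commands": [{"hand": 0,"translation": [0,0,15],"angular": [0,0,0]},{"hand": 0,"translation": [0,0,55],"angular": [0,0,0]},{"hand": 0,"translation": [0,-10,100],"angular": [0,0,0]},{"hand": 0,"translation": [0,-40,130],"angular": [0,0,0]},{"hand": 0,"translation": [0,-90,130],"angular": [0,0,0]},{"hand": 0,"translation": [0,-145,130],"angular": [0,0,0]},{"hand": 0,"translation": [0,-200,130],"angular": [0,0,0]},{"hand": 0,"translation": [0,-255,130],"angular": [0,0,0]},{"hand": 0,"translation": [0,-310,130],"angular": [0,0,0]},{"hand": 0,"translation": [0,-365,130],"angular": [0,0,0]},{"hand": 0,"translation": [0,-420,130],"angular": [0,0,0]},{"hand": 0,"translation": [0,-470,130],"angular": [0,0,0]}]}}

```text
t: 13.05
eef_pos: [0.5575, -0.0538, 0.2102]
tool_rot: [-0.0, 0.157, 0.988, -0.0]
contact_force: [1.1, 0.4, -3.0]
gripper_width: 0.275
grasp_force: 69.5
```

Request:
{"name": "drive_tool", "arguments": {"commands": [{"hand": 0,"translation": [0,-50,0],"angular": [0,0,0]},{"hand": 0,"translation": [-5,-105,0],"angular": [0,0,0]},{"hand": 0,"translation": [-10,-160,0],"angular": [0,0,0]},{"hand": 0,"translation": [-15,-210,0],"angular": [0,0,0]},{"hand": 0,"translation": [-20,-245,0],"angular": [0,0,0]},{"hand": 0,"translation": [-20,-260,0],"angular": [0,0,0]},{"hand": 0,"translation": [-20,-260,0],"angular": [0,0,0]}]}}

```text
t: 13.92
eef_pos: [0.5381, -0.3115, 0.2098]
tool_rot: [-0.0, 0.157, 0.988, 0.0]
contact_force: [-0.2, 0.5, -2.0]
gripper_width: 0.278
grasp_force: 69.4
```

```bash
python3 - <<'E'
from h import *
look('coaster_large_round',(.531,-.411),(0,),'w4')
E
```

```text
t 13.925 tcp [ 0.5381 -0.3115  0.2098] closing 1.2559599333264815 zdir [-0.0002  0.0006 -1.    ] q [ 0.8896  0.5001 -0.6338  1.6904  0.3309  1.0608  1.4065] w 0.2781807561474934 69.36870574951172 [-0.209   0.4615 -2.025 ]
cam [ 0.4721 -0.2911  0.3386]
coaster_large_round 0.88 [157. 191.] 8824  [ 0.5272 -0.4135  0.1969] 0.7759033892901509
```

View pics/w4.png

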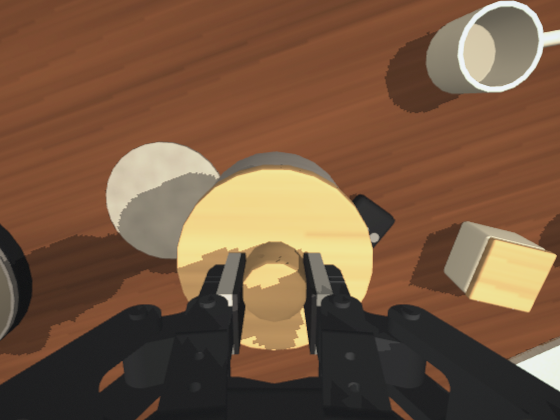

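The held canister is at (270,250) and the coaster at (165,198), partly hidden. The kettle is off to the left, clear of the path.

Request:
{"name": "drive_tool", "arguments": {"commands": [{"hand": 0,"translation": [-4,-40,0],"angular": [0,0,0]},{"hand": 0,"translation": [-9,-85,0],"angular": [0,0,0]},{"hand": 0,"translation": [-9,-100,-30],"angular": [0,0,0]},{"hand": 0,"translation": [-9,-100,-70],"angular": [0,0,0]},{"hand": 0,"translation": [-9,-100,-100],"angular": [0,0,0]},{"hand": 0,"translation": [-9,-100,-113],"angular": [0,0,0]},{"hand": 0,"translation": [-9,-100,-117],"angular": [0,0,0]},{"hand": 0,"translation": [-9,-100,-119],"angular": [0,0,0]},{"hand": 0,"translation": [-9,-100,-120],"angular": [0,0,0]},{"hand": 0,"translation": [-9,-100,-121],"angular": [0,0,0]}]}}

```text
t: 15.28
eef_pos: [0.5297, -0.4117, 0.0896]
tool_rot: [0.001, 0.156, 0.988, -0.0]
contact_force: [0.2, 0.2, -2.3]
gripper_width: 0.275
grasp_force: 69.5
```

Request:
{"name": "drive_tool", "arguments": {"commands": [{"hand": 0,"translation": [0,0,-1],"angular": [0,0,0]},{"hand": 0,"translation": [0,0,-1.5],"angular": [0,0,0]}]}}

```text
t: 15.52
eef_pos: [0.5295, -0.4116, 0.0878]
tool_rot: [0.0, 0.156, 0.988, -0.0]
contact_force: [-1.3, 2.3, 2.4]
gripper_width: 0.278
grasp_force: 70.0
```

Request:
{"name": "drive_tool", "arguments": {"commands": [{"hand": 0.55,"translation": [0,0,-1],"angular": [0,0,0]},{"hand": 0.55,"translation": [0,0,-1],"angular": [0,0,0]},{"hand": 0.55,"translation": [0,0,0],"angular": [0,0,0]},{"hand": 0.55,"translation": [0,0,15],"angular": [0,0,0]},{"hand": 0.55,"translation": [0,0,60],"angular": [0,0,0]},{"hand": 0.55,"translation": [0,0,110],"angular": [0,0,0]},{"hand": 1,"translation": [20,40,150],"angular": [0,0,0]},{"hand": 1,"translation": [45,90,160],"angular": [0,0,0]},{"hand": 1,"translation": [75,140,160],"angular": [0,0,0]},{"hand": 1,"translation": [105,190,160],"angular": [0,0,0]},{"hand": 1,"translation": [130,240,160],"angular": [0,0,0]},{"hand": 1,"translation": [142,267,160],"angular": [0,0,0]}]}}

```text
t: 17.02
eef_pos: [0.6726, -0.1398, 0.2489]
tool_rot: [0.001, 0.154, 0.988, 0.001]
contact_force: [-0.1, -0.1, -0.2]
gripper_width: 1.001
grasp_force: 0.0
```

Request:
{"name": "drive_tool", "arguments": {"commands": [{"hand": 1,"translation": [0,0,0],"angular": [0,0,-0.18]},{"hand": 1,"translation": [0,0,0],"angular": [0,0,-0.18]}]}}

```text
t: 17.27
eef_pos: [0.6716, -0.144, 0.2485]
tool_rot: [0.001, 0.243, 0.97, -0.0]
contact_force: [0.3, -1.4, -0.5]
gripper_width: 0.997
grasp_force: 0.0
```

```bash
python3 - <<'E'
from h import *
look('sugar_box',(.672,-.1445),(.7,1.07,1.4),'w5')
m=bot.camera_model('top'); bot.read_camera('top')
for q,g in (('canister',(.53,-.411)),):
  for e in bot.outline_of('top',q)[:2]: print(q,e['score'],e['position'],fit(m,e['pixels'],q,g))
E
```

```text
t 17.275 tcp [ 0.6716 -0.144   0.2485] closing 1.0791966644304472 zdir [ 0.0011 -0.0006 -1.    ] q [ 0.5262  0.5648 -0.6089  1.4877  0.3362  1.1935  0.9454] w 0.9971144529113812 0.0 [ 0.2939 -1.3714 -0.5457]
cam [ 0.6101 -0.1122  0.3771]
sugar_box 0.7 [275. 175.] 4180  [ 0.6683 -0.1453  1.0184] 0.9428096050535102
```

View pics/w5.png

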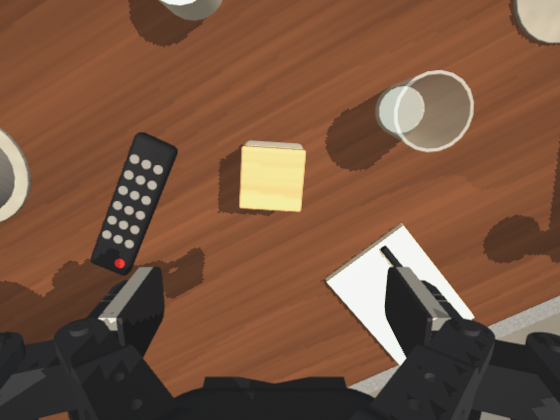

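The sugar box is at (273,178), the remote at (135,205) and the tumbler at (425,110). There is enough room on both sides for the fingers.

Request:
{"name": "drive_tool", "arguments": {"commands": [{"hand": 1,"translation": [-2,-1,-60],"angular": [0,0,-0.05]},{"hand": 1,"translation": [-2,-1,-120],"angular": [0,0,-0.05]},{"hand": 1,"translation": [-2,-1,-170],"angular": [0,0,-0.05]},{"hand": 1,"translation": [-2,-1,-205],"angular": [0,0,-0.05]},{"hand": 1,"translation": [-2,-1,-218],"angular": [0,0,-0.05]},{"hand": 1,"translation": [-2,-1,-218],"angular": [0,0,-0.05]},{"hand": 0,"translation": [-2,-1,-218],"angular": [0,0,-0.05]},{"hand": 0,"translation": [-2,-1,-218],"angular": [0,0,-0.05]},{"hand": 0,"translation": [-2,-1,-218],"angular": [0,0,-0.05]},{"hand": 0,"translation": [-2,-1,-218],"angular": [0,0,-0.05]},{"hand": 0,"translation": [-2,-1,-218],"angular": [0,0,-0.05]}], "force": 45}}

```text
t: 18.85
eef_pos: [0.6706, -0.1457, 0.0314]
tool_rot: [0.002, 0.269, 0.963, 0.0]
contact_force: [-0.9, -0.5, 6.7]
gripper_width: 0.649
grasp_force: 49.1
```

```bash
python3 - <<'E'
from h import *
look(None,0)
E
```

```text
t 18.85 tcp [ 0.6706 -0.1457  0.0314] closing 1.0268362530919872 zdir [ 0.003  -0.0008 -1.    ] q [ 0.4647  0.7873 -0.5054  1.6368  0.4793  0.8405  0.7865] w 0.6487997875661113 49.08832311630249 [-0.868  -0.5161  6.7336]
```

Request:
{"name": "drive_tool", "arguments": {"commands": [{"hand": 0,"translation": [0,0,15],"angular": [0,0,0]},{"hand": 0,"translation": [0,0,60],"angular": [0,0,0]},{"hand": 0,"translation": [0,0,110],"angular": [0,0,0]},{"hand": 0,"translation": [-30,30,150],"angular": [0,0,0.1]},{"hand": 0,"translation": [-65,70,150],"angular": [0,0,0.2]},{"hand": 0,"translation": [-100,110,150],"angular": [0,0,0.26]},{"hand": 0,"translation": [-135,145,150],"angular": [0,0,0.26]},{"hand": 0,"translation": [-160,165,150],"angular": [0,0,0.26]},{"hand": 0,"translation": [-160,165,150],"angular": [0,0,0.26]},{"hand": 0,"translation": [-160,165,150],"angular": [0,0,0.26]}]}}

```text
t: 20.1
eef_pos: [0.5099, 0.019, 0.18]
tool_rot: [0.001, 0.142, 0.99, -0.0]
contact_force: [0.2, -0.5, -2.1]
gripper_width: 0.646
grasp_force: 48.8
```

```bash
python3 - <<'E'
from h import *
look('coaster_square',(.488,.1048),(1.28,),'w6')
E
```

```text
t 20.1 tcp [0.5099 0.019  0.18  ] closing 1.2865748976513989 zdir [ 0.0012 -0.0007 -1.    ] q [ 0.4566  0.3791 -0.7471  1.9719  0.3253  0.9105  0.8289] w 0.6464590745088697 48.756273686885834 [ 0.1692 -0.5161 -2.1389]
cam [0.443  0.0375 0.3086]
coaster_square 0.58 [369. 128.] 10159  [0.4853 0.1032 1.2732] 0.9692673791688535
```

View pics/w6.png

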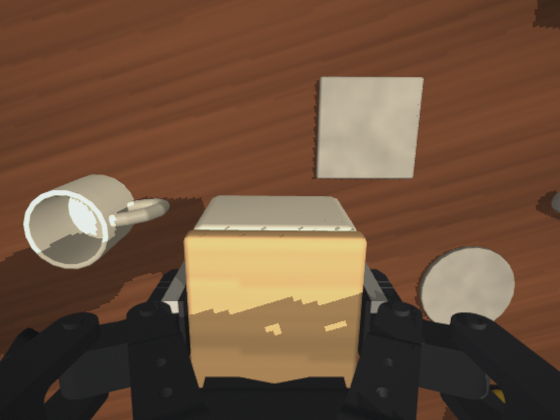

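The square coaster is clear at (368,128). The cup is at (80,225) with its handle pointing right, well clear.

Request:
{"name": "drive_tool", "arguments": {"commands": [{"hand": 0,"translation": [-12,45,0],"angular": [0,0,0]},{"hand": 0,"translation": [-23,80,-20],"angular": [0,0,0]},{"hand": 0,"translation": [-23,85,-65],"angular": [0,0,0]},{"hand": 0,"translation": [-23,85,-105],"angular": [0,0,0]},{"hand": 0,"translation": [-23,85,-128],"angular": [0,0,0]},{"hand": 0,"translation": [-23,85,-137],"angular": [0,0,0]},{"hand": 0,"translation": [-23,85,-139],"angular": [0,0,0]},{"hand": 0,"translation": [-23,85,-140],"angular": [0,0,0]},{"hand": 0,"translation": [-23,85,-141],"angular": [0,0,0]},{"hand": 0,"translation": [-23,85,-142],"angular": [0,0,0]},{"hand": 0,"translation": [-23,85,-143],"angular": [0,0,0]}]}}

```text
t: 21.58
eef_pos: [0.4865, 0.1045, 0.0373]
tool_rot: [0.0, 0.141, 0.99, -0.0]
contact_force: [-6.4, -2.9, 20.2]
gripper_width: 0.647
grasp_force: 51.2
```

Request:
{"name": "drive_tool", "arguments": {"commands": [{"hand": 1,"translation": [0,0,0],"angular": [0,0,0]},{"hand": 1,"translation": [0,0,0],"angular": [0,0,0]},{"hand": 1,"translation": [0,0,0],"angular": [0,0,0]},{"hand": 1,"translation": [0,0,12],"angular": [0,0,0]},{"hand": 1,"translation": [0,0,60],"angular": [0,0,0]},{"hand": 1,"translation": [0,0,120],"angular": [0,0,0]},{"hand": 1,"translation": [0,-20,170],"angular": [0,0,-0.18]},{"hand": 1,"translation": [0,-70,213],"angular": [0,0,-0.36]},{"hand": 1,"translation": [0,-120,213],"angular": [0,0,-0.54]},{"hand": 1,"translation": [0,-170,213],"angular": [0,0,-0.72]},{"hand": 1,"translation": [0,-210,213],"angular": [0,0,-0.9]},{"hand": 1,"translation": [0,-230,213],"angular": [0,0,-1.08]}]}}

```text
t: 23.08
eef_pos: [0.4858, -0.1279, 0.25]
tool_rot: [0.0, 0.634, 0.774, -0.0]
contact_force: [0.8, 0.8, 0.1]
gripper_width: 0.999
grasp_force: 0.0
```

Request:
{"name": "drive_tool", "arguments": {"commands": [{"hand": 1,"translation": [0,0,0],"angular": [0,0,-0.18]},{"hand": 1,"translation": [0,0,0],"angular": [0,0,-0.36]},{"hand": 1,"translation": [0,0,0],"angular": [0,0,-0.4]},{"hand": 1,"translation": [0,0,0],"angular": [0,0,-0.4]}]}}

```text
t: 23.58
eef_pos: [0.4862, -0.1251, 0.2499]
tool_rot: [0.0, 0.772, 0.636, 0.0]
contact_force: [0.7, 0.0, -0.1]
gripper_width: 0.997
grasp_force: 0.0
```

```bash
python3 - <<'E'
from h import *
look('cup',(.486,-.126),(-.4,-.19,0.1),'w7')
m=bot.camera_model('top'); bot.read_camera('top')
for q,g,y in (('sugar_box',(.488,.1045),1.28),('cup',(.486,-.126),-.19)):
  for e in bot.outline_of('top',q)[:2]: print(q,e['score'],e['position'],fit(m,e['pixels'],q,g,(y,)))
E
```

```text
t 23.575 tcp [ 0.4862 -0.1251  0.2499] closing -0.19188969486041615 zdir [ 0.0005  0.0001 -1.    ] q [ 0.5398  0.223  -0.4724  1.9306  0.1187  1.0143 -0.1772] w 0.9972568829316903 0.0 [ 0.722   0.0479 -0.1157]
cam [ 0.4991 -0.0581  0.3787]
cup 0.95 [278. 180.] 4137  [ 0.4875 -0.1278 -0.1412] 0.9183413927214114
cup 0.56 [430. 273.] 2618  [ 0.486 -0.126 -0.4  ] 0.0
sugar_box 0.64 [241.5, 230.0] (array([0.4878, 0.1068, 1.2748]), np.float64(0.9434455704478588))
sugar_box 0.38 [283.5, 154.7] (array([0.488 , 0.1045, 1.28  ]), np.float64(0.0))
cup 0.81 [327.0, 223.8] (array([ 0.4882, -0.1179, -0.2114]), np.float64(0.7392827940661137))
```

View pics/w7.png

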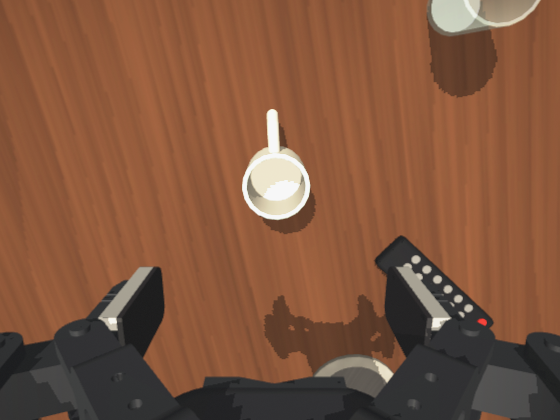

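```bash
python3 - <<'E'
from h import *
print(plane(bot.camera_model('wrist'),[[276.5,186.5],[243,186.5],[310,186.5],[272.5,115]],.058),bot.get_obs()['eef_pos'])
E
```

```text
[[ 0.4877 -0.1297  0.058 ]
 [ 0.4589 -0.1241  0.058 ]
 [ 0.5165 -0.1354  0.058 ]
 [ 0.496  -0.0693  0.058 ]] [ 0.4862 -0.1254  0.2494]
```

The cup rim is centred at (276,186) with its handle straight up in the image, so the fingers close clear of the handle.

Request:
{"name": "drive_tool", "arguments": {"commands": [{"hand": 1,"translation": [1,-3,-60],"angular": [0,0,0]},{"hand": 1,"translation": [1,-3,-120],"angular": [0,0,0]},{"hand": 1,"translation": [1,-3,-170],"angular": [0,0,0]},{"hand": 1,"translation": [1,-3,-198],"angular": [0,0,0]},{"hand": 1,"translation": [1,-3,-207],"angular": [0,0,0]},{"hand": 1,"translation": [1,-3,-207],"angular": [0,0,0]},{"hand": 0,"translation": [1,-3,-207],"angular": [0,0,0]},{"hand": 0,"translation": [1,-3,-207],"angular": [0,0,0]},{"hand": 0,"translation": [1,-3,-207],"angular": [0,0,0]},{"hand": 0,"translation": [1,-3,-207],"angular": [0,0,0]},{"hand": 0,"translation": [1,-3,-207],"angular": [0,0,0]}], "force": 35}}

```text
t: 25.2
eef_pos: [0.4882, -0.1287, 0.0438]
tool_rot: [0.001, 0.772, 0.636, 0.001]
contact_force: [-0.8, -0.2, 6.0]
gripper_width: 0.677
grasp_force: 36.9
```

Request:
{"name": "drive_tool", "arguments": {"commands": [{"hand": 0,"translation": [0,0,15],"angular": [0,0,0]},{"hand": 0,"translation": [0,0,60],"angular": [0,0,0]},{"hand": 0,"translation": [5,10,110],"angular": [0,0,0]},{"hand": 0,"translation": [25,45,140],"angular": [0,0,0]},{"hand": 0,"translation": [55,90,140],"angular": [0,0,0]},{"hand": 0,"translation": [85,135,140],"angular": [0,0,0]},{"hand": 0,"translation": [115,180,140],"angular": [0,0,0]},{"hand": 0,"translation": [132,212,140],"angular": [0,0,0]},{"hand": 0,"translation": [137,219,140],"angular": [0,0,0]},{"hand": 0,"translation": [137,219,140],"angular": [0,0,0]}]}}

```text
t: 26.45
eef_pos: [0.6241, 0.0903, 0.1828]
tool_rot: [0.0, 0.772, 0.636, -0.0]
contact_force: [0.4, -0.6, -1.6]
gripper_width: 0.683
grasp_force: 38.5
```

```bash
python3 - <<'E'
from h import *
look('coaster_small_round',(.653,.1606),(0,),'w8')
E
```

```text
t 26.45 tcp [0.6241 0.0903 0.1828] closing -0.1926378135335959 zdir [ 0.0001 -0.0003 -1.    ] q [ 0.1144  0.5127 -0.4876  1.7     0.2774  0.998  -0.6643] w 0.682557813844253 38.53434156160802 [ 0.4347 -0.5617 -1.6089]
cam [0.6371 0.1573 0.3116]
coaster_small_round 0.87 [296.  89.] 8499  [0.6508 0.1585 0.1453] 0.9000470164425108
```

View pics/w8.png

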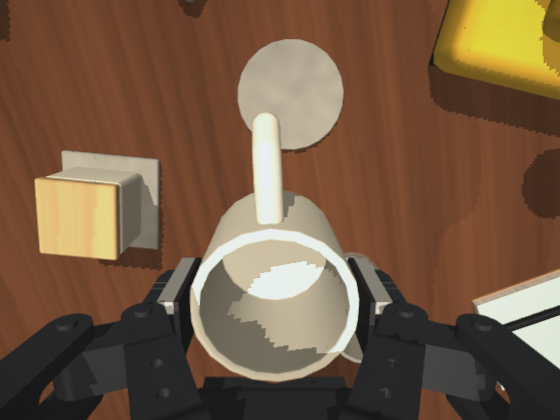

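The small coaster is fully visible around the handle at (291,95), and the cup is held upright.

Request:
{"name": "drive_tool", "arguments": {"commands": [{"hand": 0,"translation": [14,35,0],"angular": [0,0,0]},{"hand": 0,"translation": [27,66,-10],"angular": [0,0,0]},{"hand": 0,"translation": [27,70,-55],"angular": [0,0,0]},{"hand": 0,"translation": [27,70,-95],"angular": [0,0,0]},{"hand": 0,"translation": [27,70,-118],"angular": [0,0,0]},{"hand": 0,"translation": [27,70,-127],"angular": [0,0,0]},{"hand": 0,"translation": [27,70,-129],"angular": [0,0,0]},{"hand": 0,"translation": [27,70,-130],"angular": [0,0,0]},{"hand": 0,"translation": [27,70,-131],"angular": [0,0,0]},{"hand": 0,"translation": [27,70,-132],"angular": [0,0,0]}]}}

```text
t: 27.8
eef_pos: [0.6516, 0.1606, 0.0509]
tool_rot: [0.0, 0.772, 0.636, 0.0]
contact_force: [0.1, 0.9, -1.0]
gripper_width: 0.684
grasp_force: 38.5
```

Request:
{"name": "drive_tool", "arguments": {"commands": [{"hand": 0,"translation": [0,0,-1],"angular": [0,0,0]},{"hand": 0,"translation": [0,0,-1.5],"angular": [0,0,0]},{"hand": 0,"translation": [0,0,-1.5],"angular": [0,0,0]}]}}

```text
t: 28.18
eef_pos: [0.6515, 0.1606, 0.05]
tool_rot: [0.0, 0.772, 0.636, 0.0]
contact_force: [-3.3, -0.3, 6.6]
gripper_width: 0.682
grasp_force: 39.3
```

Contact. Next I release, go up and back out of the top view.

Request:
{"name": "drive_tool", "arguments": {"commands": [{"hand": 1,"translation": [0,0,-1],"angular": [0,0,0]},{"hand": 1,"translation": [0,0,-1],"angular": [0,0,0]},{"hand": 1,"translation": [0,0,-1],"angular": [0,0,0]},{"hand": 1,"translation": [0,0,15],"angular": [0,0,0]},{"hand": 1,"translation": [0,0,60],"angular": [0,0,0]},{"hand": 1,"translation": [0,0,120],"angular": [0,0,0]},{"hand": 1,"translation": [0,0,180],"angular": [0,0,0]},{"hand": 1,"translation": [-25,-50,200],"angular": [0,0,0]},{"hand": 1,"translation": [-50,-100,200],"angular": [0,0,0]},{"hand": 1,"translation": [-75,-150,200],"angular": [0,0,0]},{"hand": 1,"translation": [-90,-190,200],"angular": [0,0,0]},{"hand": 1,"translation": [-90,-190,200],"angular": [0,0,0]}]}}

```text
t: 29.68
eef_pos: [0.5603, -0.0338, 0.2499]
tool_rot: [0.001, 0.774, 0.633, -0.001]
contact_force: [0.3, 0.3, -0.2]
gripper_width: 0.998
grasp_force: 0.0
```

```bash
python3 - <<'E'
from h import *
m=bot.camera_model('top'); im=bot.read_camera('top'); cv2.imwrite('pics/end.png',cv2.resize(im[110:310,60:460,::-1],None,fx=2,fy=2,interpolation=2))
for q,g,y in (('cup',(.652,.16),-.19),('canister',(.53,-.411),0),('sugar_box',(.488,.1045),1.28),('tea_box',(.402,.31),-.31)):
  for e in bot.outline_of('top',q)[:1]: print(q,e['score'],e['position'],fit(m,e['pixels'],q,g,(y,)))
E
```

```text
cup 0.6 [221.4, 165.2] (array([ 0.6534,  0.1608, -0.1736]), np.float64(0.822010329757648))
canister 0.72 [172.4, 263.1] (array([ 0.53 , -0.411,  0.   ]), np.float64(0.0))
sugar_box 0.82 [242.4, 228.8] (array([0.4877, 0.1069, 1.2635]), np.float64(0.9315714442373068))
tea_box 0.68 [169.6, 265.1] (array([0.4123, 0.2828, 0.1061]), np.float64(0.25390600684718334))
```

View pics/end.png

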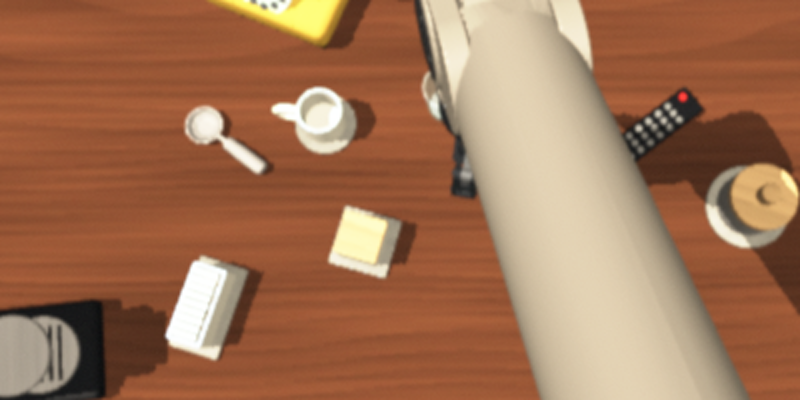

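```bash
python3 - <<'E'
from h import *
m=bot.camera_model('top'); V=np.array(m['view'])
def pr(w):
    q=np.array(w)@V[:3,:3].T+V[:3,3]; u=np.stack([m['cx']-m['fx']*q[:,0]/q[:,2],m['cy']+m['fy']*q[:,1]/q[:,2]],1); return np.round((u-[60,110])*2,1)
print('knob top',pr([[.5307,-.411,.092]]),'lid bbox',(lambda u:(u.min(0),u.max(0)))(pr(cyl(.043,.068,.068)+[.5307,-.411,0])))
a=-.3154;R=np.array([[np.cos(a),-np.sin(a),0],[np.sin(a),np.cos(a),0],[0,0,1]])
print('tea top',pr(box(.1,.044,.056,.056)[::2]@R.T+[.4023,.312,0]))
print('cup rim',pr([[.653,.1606,.064]]))
im=bot.read_camera('top'); hsv=cv2.cvtColor(im,cv2.COLOR_RGB2HSV)
ov=im.copy(); 
for n,p in (('canister',(.5307,-.411,0)),('tea_box',(.4023,.312,a)),('cup',(.653,.1606,-.17)),('sugar_box',(.4884,.1048,1.28))):
    S['_']=[P+[0,0,.006] for P in S[n]]; r=cv2.resize(render(m,'_',p),None,fx=.5,fy=.5,interpolation=0)
    big=cv2.resize(ov,(1120,840),interpolation=cv2.INTER_NEAREST) if ov.shape[0]==420 else ov
    c,_=cv2.findContours(r,cv2.RETR_EXTERNAL,cv2.CHAIN_APPROX_NONE); cv2.drawContours(big,c,-1,(0,0,255),1); ov=big
cv2.imwrite('pics/ov.png',ov[220:620,120:920,::-1])
E
```

```text
knob top [[772.2 191.8]] lid bbox (array([730.6, 162.6]), array([798.4, 228.9]))
tea top [[198.6 346.5]
 [165.8 335.8]
 [226.  270.6]
 [193.6 260.2]]
cup rim [[317.8 108.9]]
```

View pics/ov.png

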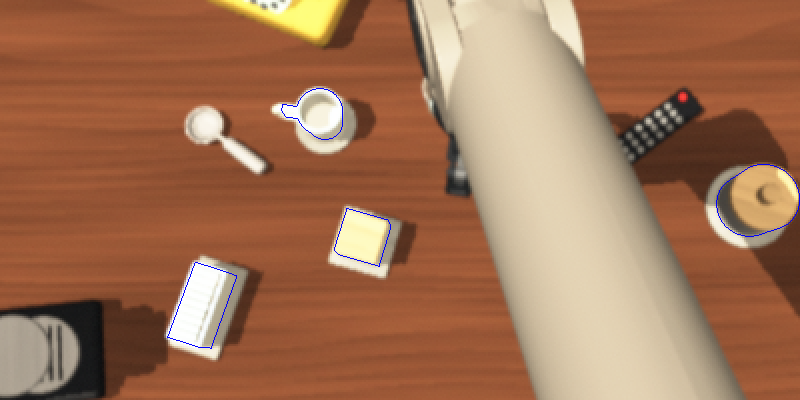

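The predicted outlines for objects centred on their coasters match the picture for all four, and the remote hasn't moved. I'm handing in.

```bash
python3 -c "
from station import bot
print(bot.hand_in())"
```

```text
the job is handed in; nothing more can be done
None
```

I set the cup, canister, sugar box and tea-bag box each on its own coaster and handed the job in at about 30 s. The last top view showed all four centred and lined up to within a few millimetres. The tumbler was partly hidden behind the arm in that view, but nothing touched it or the remote. The hand-in gave no verdict.

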